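Free the rail stop and butt the terminal strip against its neighbour

TASK

On the mounting rail a red stop bar keeps two terminal strips apart. Lower the stop into the rail with its knob (the hand of its thread is not marked: try both ways and feel which one loosens; do not press on the bar itself), then slide the loose strip along the rail until it stands flush against its neighbour. Push lightly, for the neighbour is only clipped on and must not be shifted, and leave the small parts lying round the rail where they are.

Things in the scene. Friction and masses are not known exactly. Their poses are not given: they have to be found in the camera images.
- rail: Aluminium rail fixed to the bench, 240 x 60 mm. Origin under its middle on the bench; y along the rail, x across it (away from the robot), z up. The strips stand on its bed (z = 20 mm) between steel lips 6 mm high (inner faces x = +-23.5 mm, outer +-27.5). The stop's grey gearbox stands beside it (70 x 70 mm, 24 mm high, centre x = 83, y = 75 mm), joined by a low block.
- loose_strip: Loose strip of rail terminals (grey, blue, yellow, orange slices): 44 mm across the rail (x), 50 mm along it (y), 37 mm high, about 0.15 kg. Stands free on the rail bed between the lips (1.5 mm play each side), on the -y side of the stop; its -y end is free to push. Origin at the centre of its underside, axes parallel to the rail's.
- loose_face (a point): Middle of the lower edge of the loose strip's +y face, the one that must meet the neighbour. Axes as the strip's.
- neighbour_face (a point): Middle of the lower edge of the neighbour strip's -y face, on the rail bed (rail x = 0, y = 60 mm at the start). Axes parallel to the rail's. The neighbour is a like strip (44 x 50 x 37 mm) at the +y end of the rail.
- neighbour (a joint): Shift of the neighbour along the rail's y (m), 0 at the start. It is clipped on and slips when pushed along the rail with more than about 12 N.
- stop_bar: Red stop bar across the rail bed, 26 mm (x) by 6 mm (y), 8 mm in front (-y) of the neighbour's face. Origin at bed height (rail x = 0, y = 49, z = 20 mm) while raised, its top 10 mm over the bed. The knob lowers it 9.6 mm per rad; it must go down by over 10 mm (13 at most) to let a strip pass.
- stop_knob (a joint): Angle of the stop's knob (rad): 0 with the stop raised, growing as it is loosened to a solid stop at 1.35; the bar is below the bed from about 1.05. At 0 it meets a solid stop at once when turned the wrong way; which way (seen from above) loosens is not told. Friction about 0.12 N m; it stays where it is left.
- stop_knob_grip (a point): Point to grip on the knob's axis, 61 mm above the bench. The knob is a round disc (44 mm across, on a base 68 mm across) with a bar grip 42 mm long, 14 mm wide, from 38 to 68 mm above the bench; the point's x axis runs along the bar and turns with it (at 0 parallel to the rail's x), z up along the axis of turning.
- relay: Bystander: clear plug-in relay standing upright, 22 x 28 mm, 40 mm high, on the bench on the robot's side of the rail. Origin at the centre of its underside.
- tee: Bystander: black push-in tee fitting with blue ends, 28 x 51 x 13 mm, lying on the bench on the robot's side of the rail. Origin at the centre of its underside.
- sensor: Bystander: threaded cylindrical sensor with two nuts and an orange end, 24 x 62 x 21 mm, lying on the bench beyond the rail. Origin at the centre of its underside.
Mind the look-alikes: they are no part of the job. Leave any purple look-alike of the loose_strip alone.

How it is judged:
On the way:
1. the stop bar is lowered below the rail bed (z of stop_bar in the frame of rail below 0.01 m), for 0.2 s.
At the end, for the whole second after the job is handed in: The loose strip stands on the rail bed between the lips, at rest, upright and square to the rail (0.05 rad), its face flush against the neighbour's (gap under 2 mm); the neighbour is within 5 mm of where it was; the stop bar is down in the rail (y of loose_face in the frame of neighbour_face between -0.002 and 0.003 m and x of loose_face in the frame of neighbour_face between -0.004 and 0.004 m and z of loose_face in the frame of neighbour_face between -0.002 and 0.002 m and angle between the y axis of loose_strip and the y axis of rail, either way round below 0.05 rad and angle between loose_strip's own z axis and vertical below 0.05 rad and linear speed of loose_strip below 0.01 m/s and value of joint neighbour between -0.005 and 0.005 m and z of stop_bar in the frame of rail below 0.01 m); the robot touches nothing.
It fails at once if the neighbour is shoved more than 5 mm along the rail (value of joint neighbour below -0.005 m or value of joint neighbour above 0.005 m).
It fails at once if the stop bar is pressed by the robot (over 3 N) instead of being lowered by its knob (contact force between any of the arm, the fingers and stop_bar above 3 N).
It fails at once if a bystander (relay, tee fitting or sensor) is moved more than 15 mm (distance of any of relay, tee, sensor from where it was at the start of the episode above 0.015 m).
It fails at once if the relay is tipped over (angle between relay's own z axis and vertical above 0.5 rad).
It also fails if it takes over 48 s, if anything falls off the work surface, if the arm or the gripper's body presses on something with over 40 N, if the wrist force passes 120 N, or if a joint passes its speed limit or range.

ROBOT

A 6-joint arm with a two-finger parallel gripper is mounted at the origin on a cart in front of the work surface, level with it; the furniture and walls round the work are solid. World frame = base frame: x ahead of the robot, y to its left, z up, the work surface at z = 0. Lengths are in m, angles in rad, forces in N, time in s.
With the tool pointing down it reaches from about 0.15 to 0.775 m from the base axis. Payload 6.1 kg.
Tool frame: the origin (TCP) lies at the very end of the fingers, on their centre line; the grasp point (between the pads) lies 19 mm behind it; z points along the fingers, y is the line along which they close (so a half turn about z gives the same grasp; the last joint's range is limited). The gripper opens to 85 mm and grips with 20 to 120 N. Pads are 22 mm wide; open, the fingers measure 114 mm over their backs; the gripper's body (76 mm by 85 mm) begins 54 mm behind the grasp point. The pads swing forward as they close: fully open they stand 13 mm farther back than shut.
Start: joints at [-1.125, 0.126, -0.04, 1.405, 0, 1.571], TCP at [0.226, -0.474, 0.231] pointing down, gripper open.
Joint ranges: [-2.72, 2.72], [-0.95, 1.95], [-1.27, 1.35], [-1.78, 2.02], [-1.46, 1.47], [-3.14, 3.14]. Speed limits (rad/s): [2.39, 2.39, 3.01, 3.14, 3.14, 3.14].

INTERFACE

Orientations are given as a unit quaternion [x, y, z, w].
In Python, from bench import env, cams gives the robot as it stands.
- The arm moves only by the shell command python3 -m inch 'ROWS'. ROWS is text: rows parted by semicolons, each of 7 numbers parted by spaces: the shift along the tool's x, y, z in m, then the turn, a rotation vector about the tool's x, y, z in degrees, then the opening, from 0 (shut) to 1 (fully open). A call has exactly 10 rows; each row shifts and turns the commanded pose from where the row before left it, along the tool's axes as they then stand; what a row does not reach is not made up. A row lasts 1/8 s, in which the tool goes at most 62.5 mm and 10.7 degrees, less where a joint would pass 70% of its speed; a pose out of reach is approached as far as the arm can. A call with a gripper value outside its range is refused whole. The fingers move at their own pace and stop on an object; the grip force is fixed at half the most. Time passes only in rows, so rows that do not move let the fingers close, or fill a call up. It gives the time, the measured TCP pose, the force, the opening and the grip force at its end, in the units of the state.
- env.observe(): the state, without advancing time (a new reading comes with each control period).
- cams.snapshot(name): name is "side" or "top"; returns the picture (384x512x3 uint8, red, green, blue); there is no depth.
- cams.camera_model(name): a dict with "camera_matrix" (3x3 intrinsics, pixels), "eye" and "rotation" of the camera in the world. Camera axes: x right, y up, looking along -z (the intrinsics and any distortion apply to the point x, -y, -z); pixel columns grow to the right and rows downward; lengths in m; the calibration is good to about 2 mm. A picture is of the moment at which its call begins. camera_model takes no time and is no camera call.
- env.job_done(): hands the job in; it is judged then, once.
The state is a dict: "clock": time; "joint_positions": joint angles; "qd": joint speeds; "joint_torque": joint torques, N m; "position": TCP position; "orientation": TCP orientation; "ft_force": force on the tool from outside, world axes, zero at the start; "ft_torque": the same for the moment, N m; "grip_width": opening from 0.0 (shut) to 1.0 (fully open); "grip_force": force on a finger pad.
Only numpy, scipy, OpenCV 4.12 (cv2) and the standard library are available. Lean on these libraries where they do the work, as an engineer would, in place of code of your own. Each camera call takes 0.05 s, during which the arm holds its last target. There are 200 camera calls.

## Working session

There is one attempt and no reset: what is moved stays moved. The work goes in short steps, Python scripts to look and compute and a shell command to move; the robot and the scene stay as the last step left them, time stands still between calls to the robot, and variables do not carry over. Pictures are saved under pics/ and viewed, at most 10 in all, crops included, and the job is handed in when it is done.

```bash
ls; mkdir -p pics
python3 - <<'E'
from bench import env,cams
import cv2,numpy as np
np.set_printoptions(precision=4,suppress=True)
for n in("top","side"):
    m=cams.camera_model(n); print(n,{k:np.array(v).tolist() if not isinstance(v,str) else v for k,v in m.items()})
    cv2.imwrite(f"pics/{n}0.png",cams.snapshot(n)[:,:,::-1])
s=env.observe();print(s["clock"],s["position"],s["orientation"],s["grip_width"])
E
```

```text
pics
top {'camera_matrix': [[468.6552693397321, 0.0, 254.17970638110754], [0.0, 468.6552693397321, 195.54753616663928], [0.0, 0.0, 1.0]], 'eye': [0.3611084239218934, 0.13483132761288785, 0.9061789484335926], 'rotation': [0.06135367204558313, -0.05702411262697352, -0.7043951148800658, 0.7048485650398447]}
side {'camera_matrix': [[433.91226057567627, 0.0, 253.64764245815368], [0.0, 433.91226057567627, 190.79889465757506], [0.0, 0.0, 1.0]], 'eye': [0.3654681232414144, -0.560688926461169, 0.5384888134902706], 'rotation': [0.4692022643840814, -0.04437989314347618, -0.0886965682903142, 0.877503606234724]}
0.1 [ 0.2262 -0.4734  0.2306] [ 0.9753  0.2211 -0.0002 -0.0007] 1.0000982892926888
```

View pics/top0.png

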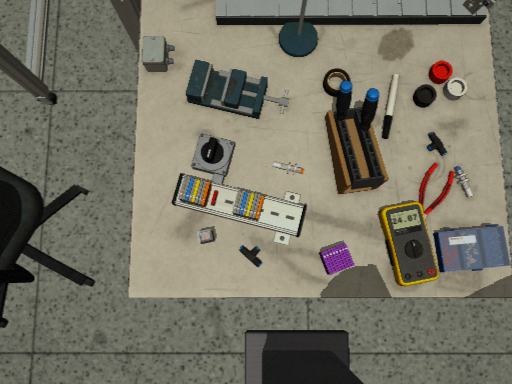

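View pics/side0.png

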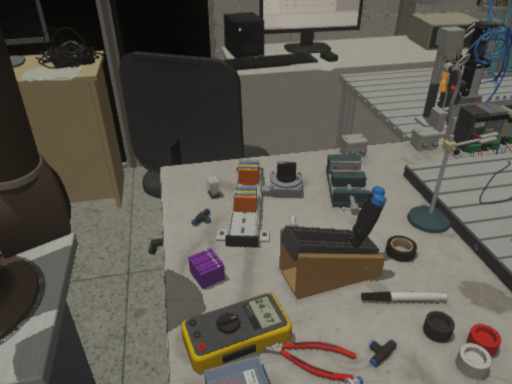

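The top view shows the rail running from (177,190) to (303,220). On it are the neighbour at (195,190), the red bar at (213,198), and the loose strip at (249,205). The knob is at (211,152), the relay at (206,235), the tee at (251,255) and the sensor at (289,168).

Possible loose strips:
- Coloured strip at (249,205): this is the one, on the -y side of the stop with its end free.
- Coloured strip at (195,190): the neighbour.
- Purple block at (337,257): the look-alike.

I'll check the choice in one crop.

```bash
cat > h.py <<'E'
from bench import env,cams
import cv2,numpy as np
from scipy.spatial.transform import Rotation as R
np.set_printoptions(precision=4,suppress=True)
def model(n):
    m=cams.camera_model(n); return np.array(m["camera_matrix"]),np.array(m["eye"]),R.from_quat(m["rotation"]).as_matrix()
def ray(n,px,z):
    K,e,r=model(n); d=r@(np.linalg.solve(K,[px[0],px[1],1])*[1,-1,-1]); return e+d*(z-e[2])/d[2]
def proj(n,p):
    K,e,r=model(n); c=(r.T@(np.array(p)-e))*[1,-1,-1]; u=K@c; return u[:2]/u[2]
def crop(n,x,y,w,h,f,name):
    cv2.imwrite(f"pics/{name}.png",cv2.resize(cams.snapshot(n)[y:y+h,x:x+w,::-1],None,fx=f,fy=f,interpolation=cv2.INTER_CUBIC))
E
python3 -c "
from h import *
crop('top',165,125,155,115,5,'c1')
print(ray('top',(211,152),.06),ray('top',(249,205),.057))"
```

```text
[0.5865 0.2206 0.06  ] [0.4872 0.1496 0.057 ]
```

View pics/c1.png

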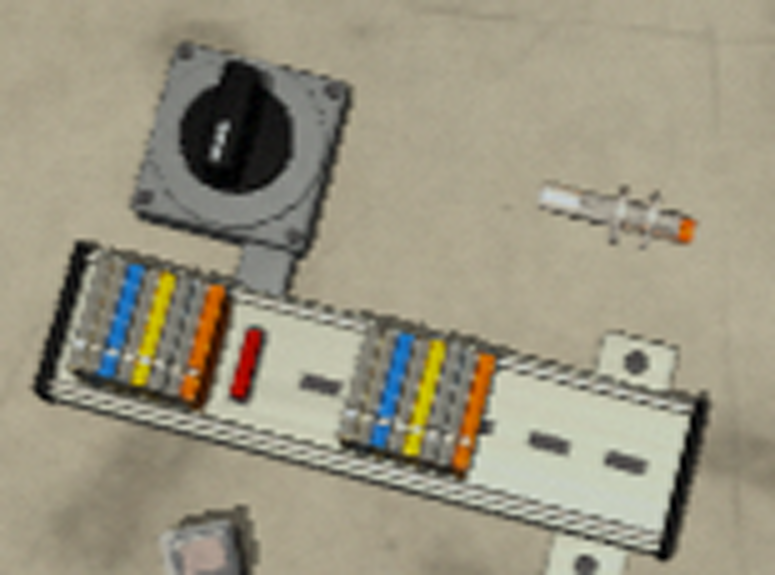

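The crop confirms it. The loose strip is centred near crop (417,402), between the red bar at (248,364) and the rail's free end. The knob bar is at (240,127). Next I fit the rail pose.

Run:
```python
from h import *
from scipy.optimize import least_squares
P=[((182,42),(118,110,24)),((350,88),(118,40,24)),((305,250),(48,40,24)),((135,212),(48,110,24)),((248,364),(0,49,30)),((228,290),(22,60,57)),((207,407),(-22,60,57)),((706,397),(30,-120,24)),((667,556),(-30,-120,24)),((85,243),(30,120,24)),((42,400),(-30,120,24)),((240,127),(83,75,68))]
px=np.array([((u+.5)/5-.5+165,(v+.5)/5-.5+125) for (u,v),_ in P]); M=np.array([m for _,m in P])/1e3
def T(p,m): c,s=np.cos(p[2]),np.sin(p[2]); return np.array([p[0]+c*m[0]-s*m[1],p[1]+s*m[0]+c*m[1],m[2]])
f=lambda p:np.ravel([proj('top',T(p,m))-q for m,q in zip(M,px)])
r=least_squares(f,[.5,.13,-.2],loss='soft_l1');print(r.x,np.degrees(r.x[2]));print(f(r.x).reshape(-1,2))
p=r.x;c,s=np.cos(p[2]),np.sin(p[2])
def inv(w): d=w[:2]-p[:2]; return np.array([c*d[0]+s*d[1],-s*d[0]+c*d[1]])*1e3
for u,v in [(372,325),(495,355),(462,475),(343,445)]:
    print('strip',inv(ray('top',((u+.5)/5-.5+165,(v+.5)/5-.5+125),.057)))
print('knob',T(p,(.083,.075,.061)))
S=env.observe();print(R.from_quat(S['orientation']).as_matrix())
```

```text
[ 0.4929  0.1675 -0.2469] -14.145395774057972
[[-0.4618  0.0574]
 [ 0.5863 -0.7019]
 [ 0.4168  1.0147]
 [-0.6277 -0.054 ]
 [ 0.5606  0.4557]
 [ 0.5956  0.0568]
 [-1.4558 -0.4912]
 [-0.8709  0.7174]
 [-0.3478 -0.4875]
 [ 1.8737  1.3547]
 [ 1.9801 -0.1594]
 [-1.6236 -1.883 ]]
strip [22.1178  6.1962]
strip [ 22.3211 -40.4538]
strip [-23.6428 -39.5383]
strip [-23.6003   5.2992]
knob [0.5917 0.2199 0.061 ]
[[ 0.9023  0.4311 -0.0005]
 [ 0.4311 -0.9023  0.0011]
 [-0.     -0.0012 -1.    ]]
```

```bash
python3 -m inch '.038 -.040 0 0 0 0 1;.038 -.040 0 0 0 0 1;.038 -.040 0 0 0 0 1;.038 -.040 0 0 0 0 1;.038 -.040 0 0 0 0 1;.038 -.040 0 0 0 0 1;.038 -.040 0 0 0 0 1;.038 -.040 0 0 0 0 1;.038 -.040 0 0 0 0 1;0 0 0 0 0 5 1'; python3 -c "
from h import *
s=env.observe();print(s['joint_positions'],s['position'],R.from_quat(s['orientation']).as_matrix())"
```

```text
clock: 1.4
position: [0.3802, 0.002, 0.2309]
orientation: [0.984, 0.181, -0.0, -0.0]
ft_force: [-0.6, -1.5, -0.2]
grip_width: 0.999
grip_force: 0.0
[ 0.0048 -0.1473 -0.3101  1.4085  0.0006  2.7827] [0.3802 0.002  0.2309] [[ 0.9346  0.3557 -0.0005]
 [ 0.3557 -0.9346  0.0006]
 [-0.0003 -0.0007 -1.    ]]
```

```bash
python3 -m inch '.0455 -.0217 0 0 0 0 1;.0455 -.0217 0 0 0 0 1;.0455 -.0217 0 0 0 0 1;.0455 -.0217 0 0 0 0 1;.0455 -.0217 0 0 0 0 1;.0455 -.0217 0 0 0 0 1;0 0 0 0 0 -10.3 1;0 0 0 0 0 -10.3 1;0 0 0 0 0 -10.3 1;0 0 0 0 0 -10.3 1' && python3 -m inch '0 0 0 0 0 -10.4 1;0 0 0 0 0 -10.4 1;0 0 0 0 0 -10.4 1;0 0 0 0 0 -10.4 1;0 0 0 0 0 -10.4 1;0 0 .02 0 0 -10.4 1;0 0 .02 0 0 -10.4 1;0 0 .02 0 0 -10.4 1;0 0 .02 0 0 -10.4 1;0 0 .02 0 0 -10.4 1'; python3 -c "
from h import *
crop('side',200,120,150,130,5,'c2')
s=env.observe();print(s['joint_positions'],s['position'],R.from_quat(s['orientation']).as_matrix())
print(proj('side',(.5895,.220,.068)),proj('side',(.5895,.220,.038)))"
```

```text
clock: 2.65
position: [0.5896, 0.2164, 0.2307]
orientation: [0.857, 0.516, -0.0, -0.0]
ft_force: [-0.3, 0.5, -0.5]
grip_width: 1.0
grip_force: 0.0
clock: 3.9
position: [0.5894, 0.2162, 0.1302]
orientation: [0.121, 0.993, -0.0, -0.0]
ft_force: [0.0, 1.2, 0.3]
grip_width: 1.004
grip_force: 0.0
[ 0.3516  0.3384  0.0018  1.239  -0.      0.5892] [0.5882 0.2158 0.1272] [[-0.9719  0.2353 -0.0045]
 [ 0.2353  0.9719 -0.0017]
 [ 0.004  -0.0027 -1.    ]]
[285.2765 163.36  ] [284.7951 175.2208]
```

View pics/c2.png

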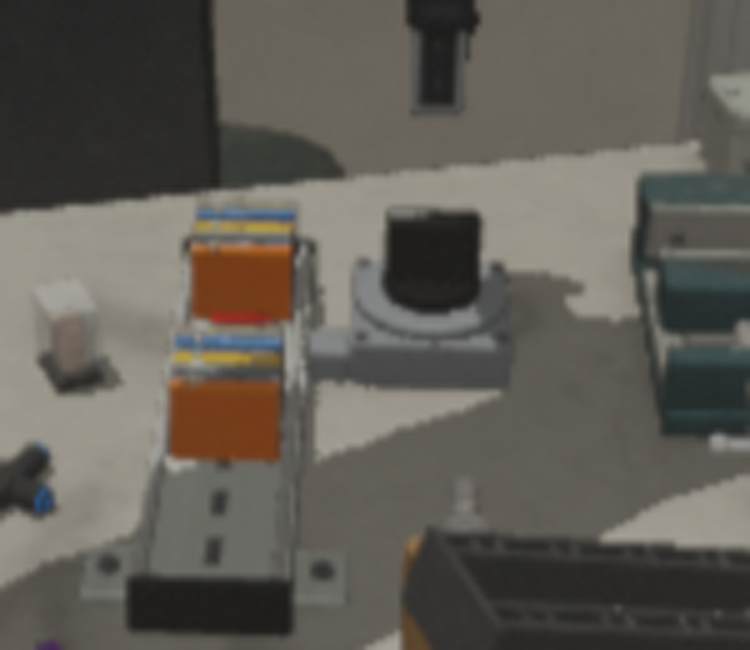

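The side crop shows the open gripper straight above the knob: fingertips at crop (437,110), knob bar top at (433,210). The two agree in x once the camera bias is removed, so I descend and close.

```bash
python3 -m inch '0 .0042 .018 0 0 0 1;0 0 .022 0 0 0 1;0 0 .022 0 0 0 1;0 0 .015 0 0 0 1;0 0 .008 0 0 0 1;0 0 0 0 0 0 1;0 0 0 0 0 0 0;0 0 0 0 0 0 0;0 0 0 0 0 0 0;0 0 0 0 0 0 0';python3 -c "
from h import *
s=env.observe();print(s['joint_positions'],s['position'],s['ft_force'],s['ft_torque'],s['grip_force'])"
```

```text
clock: 5.2
position: [0.5913, 0.2217, 0.0469]
orientation: [0.124, 0.992, 0.002, 0.0]
ft_force: [-0.5, 7.1, 3.4]
grip_width: 0.152
grip_force: 55.3
[ 0.3575  0.3785 -0.122   1.0681  0.0027  0.6061] [0.5913 0.2217 0.0469] [-0.5071  7.104   3.4088] [ 0.741   0.3325 -0.1396] 55.27418553829193
```

```bash
python3 -m inch '0 0 0 0 0 2 0;0 0 0 0 0 2 0;0 0 0 0 0 2 0;0 0 0 0 0 2 0;0 0 0 0 0 0 0;0 0 0 0 0 0 0;0 0 0 0 0 0 0;0 0 0 0 0 0 0;0 0 0 0 0 0 0;0 0 0 0 0 0 0';python3 -c "
from h import *
s=env.observe();print(s['joint_positions'],R.from_quat(s['orientation']).as_matrix()[:,0],s['ft_force'],s['ft_torque'],s['grip_force'])"
```

```text
clock: 6.45
position: [0.5913, 0.222, 0.047]
orientation: [0.193, 0.981, 0.002, 0.0]
ft_force: [0.4, 5.9, 0.6]
grip_width: 0.148
grip_force: 60.7
[ 0.358   0.3786 -0.1218  1.0681  0.0024  0.7463] [-0.9256  0.3786 -0.0001] [0.3718 5.9151 0.6282] [ 1.0423 -0.0865 -0.0292] 60.70242762565613
```

```bash
python3 -m inch '0 0 0 0 0 7 0;0 0 0 0 0 7 0;0 0 0 0 0 7 0;0 0 0 0 0 7 0;0 0 0 0 0 7 0;0 0 0 0 0 7 0;0 0 0 0 0 7 0;0 0 0 0 0 7 0;0 0 0 0 0 7 0;0 0 0 0 0 0 0';python3 -c "
from h import *
s=env.observe();print(s['joint_positions'],R.from_quat(s['orientation']).as_euler('zyx',True),s['ft_force'],s['ft_torque'],s['grip_force'],s['grip_width'])
crop('top',165,125,155,115,5,'c3')"
```

```text
clock: 7.7
position: [0.5929, 0.2234, 0.047]
orientation: [0.677, 0.736, 0.004, -0.0]
ft_force: [6.1, 10.8, -3.7]
grip_width: 0.152
grip_force: 60.0
[ 0.3585  0.3793 -0.1206  1.065   0.0039  1.8469] [ -94.7265    0.2361 -179.6711] [ 6.1054 10.798  -3.7137] [ 1.9594 -1.1605 -0.0297] 60.02263963222504 0.1519540681083256
```

View pics/c3.png

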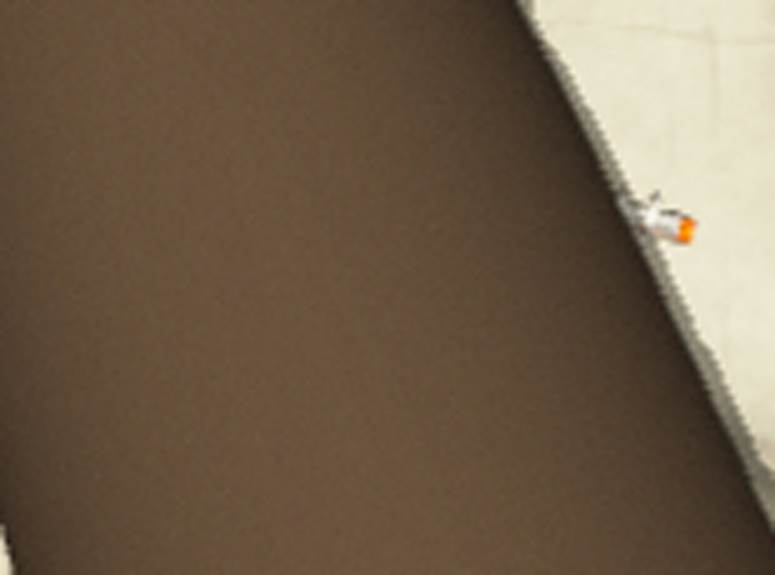

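Both cues say the knob turned clockwise freely by 1.24 rad: the torque stayed low and the grip angle followed. The picture only shows the arm covering the scene. I release, lift, and go behind the loose strip.

```bash
python3 -m inch '0 0 0 0 0 0 .4;0 0 0 0 0 0 .4;0 0 0 0 0 0 .4;0 0 -.02 0 0 0 .4;0 0 -.035 0 0 0 .4;0 0 -.035 0 0 0 .4;0 0 0 0 0 9.5 .4;0 0 0 0 0 9.5 .2;-.038 -.0207 0 0 0 0 0;-.038 -.0207 0 0 0 0 0' && python3 -m inch '-.038 -.0207 0 0 0 0 0;-.038 -.0207 0 0 0 0 0;0 0 0 0 0 0 0;0 0 0 0 0 0 0;0 0 0 0 0 0 0;0 0 0 0 0 0 0;0 0 0 0 0 0 0;0 0 0 0 0 0 0;0 0 0 0 0 0 0;0 0 0 0 0 0 0';python3 -c "
from h import *
s=env.observe();print(s['joint_positions'],s['position'],R.from_quat(s['orientation']).as_matrix()[:,0],s['ft_force'],s['grip_width'])
crop('top',165,125,155,115,5,'c4');crop('side',200,120,150,130,4,'c5')"
```

```text
clock: 9.0
position: [0.531, 0.1562, 0.1359]
orientation: [0.789, 0.614, -0.0, 0.0]
ft_force: [0.3, 0.4, -0.5]
grip_width: -0.002
grip_force: 0.0
clock: 10.25
position: [0.473, 0.0935, 0.1363]
orientation: [0.789, 0.614, -0.0, 0.0]
ft_force: [-0.3, -1.0, 0.1]
grip_width: -0.001
grip_force: 0.0
[ 0.1951  0.0631 -0.3178  1.1898 -0.      2.0147] [0.473  0.0935 0.1363] [ 0.2463  0.9692 -0.    ] [-0.3468 -1.0236  0.0995] -0.0011042165809150412
```

View pics/c5.png

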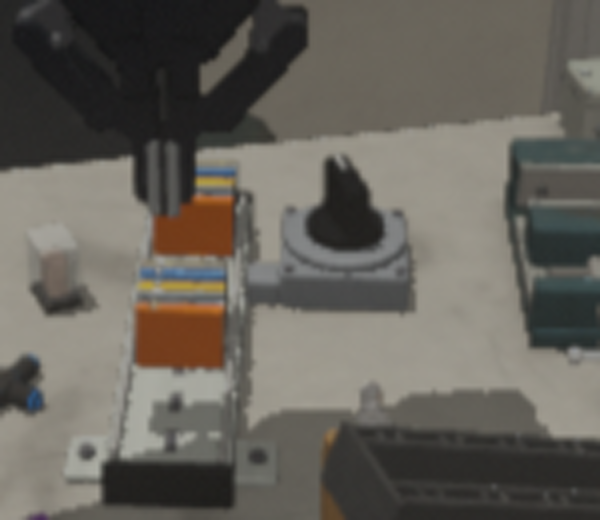

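The side crop shows the knob bar turned at (345,195), and no red is left between the strips. The gripper's closed fingers at (165,210) are over the empty rail end. I lower the fingers behind the strip and start pushing.

```bash
python3 -m inch '0 0 .02 0 0 0 0;0 0 .025 0 0 0 0;0 0 .025 0 0 0 0;0 0 .02 0 0 0 0;0 0 .01 0 0 0 0;.003 0 0 0 0 0 0;.004 0 0 0 0 0 0;.004 0 0 0 0 0 0;0 0 0 0 0 0 0;0 0 0 0 0 0 0' && python3 -m inch '.004 0 0 0 0 0 0;.004 0 0 0 0 0 0;.004 0 0 0 0 0 0;.004 0 0 0 0 0 0;.004 0 0 0 0 0 0;.004 0 0 0 0 0 0;.004 0 0 0 0 0 0;.003 0 0 0 0 0 0;0 0 0 0 0 0 0;0 0 0 0 0 0 0'; python3 -c "
from h import *
s=env.observe();print(s['position'],s['ft_force'],s['grip_width'])
crop('top',165,125,155,115,5,'c6');crop('side',200,120,150,130,4,'c7')"
```

```text
clock: 11.6
position: [0.4758, 0.1042, 0.0365]
orientation: [0.789, 0.614, 0.0, 0.0]
ft_force: [-0.3, 0.0, 0.3]
grip_width: 0.003
grip_force: 0.0
clock: 12.85
position: [0.4834, 0.1343, 0.0363]
orientation: [0.789, 0.614, 0.0, -0.0]
ft_force: [-0.1, -0.0, -0.4]
grip_width: 0.001
grip_force: 0.0
[0.4834 0.1343 0.0363] [-0.1064 -0.0066 -0.4415] 0.000803513270193192
```

View pics/c7.png

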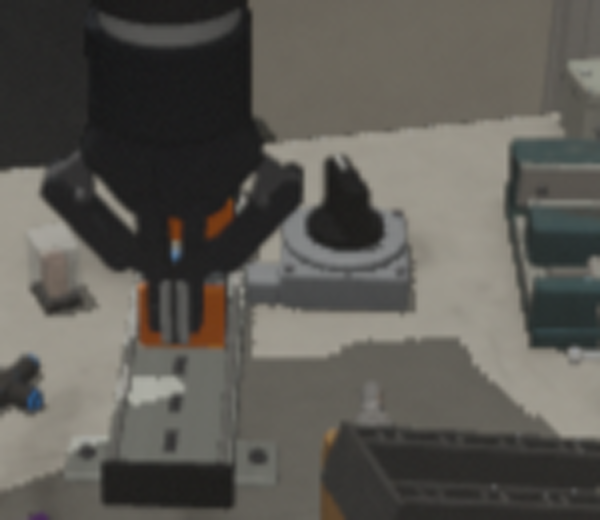

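The side crop shows the fingers against the orange end face at (180,315). Its lower edge has moved from row 367 to 346, so the strip is sliding, with about 33 mm left.

```bash
python3 -m inch '.003 0 0 0 0 0 0;.003 0 0 0 0 0 0;.003 0 0 0 0 0 0;.003 0 0 0 0 0 0;.003 0 0 0 0 0 0;.003 0 0 0 0 0 0;.003 0 0 0 0 0 0;.003 0 0 0 0 0 0;.0015 0 0 0 0 0 0;0 0 0 0 0 0 0' && python3 -m inch '.0005 0 0 0 0 0 0;.0005 0 0 0 0 0 0;.0005 0 0 0 0 0 0;0 0 0 0 0 0 0;0 0 0 0 0 0 0;0 0 0 0 0 0 0;0 0 0 0 0 0 0;0 0 0 0 0 0 0;0 0 0 0 0 0 0;0 0 0 0 0 0 0'; python3 -c "
from h import *
f=[]
s=env.observe();print(s['position'],s['ft_force'])
crop('side',225,150,60,75,8,'c8')"
```

```text
clock: 14.2
position: [0.4897, 0.1591, 0.0363]
orientation: [0.789, 0.614, 0.0, -0.0]
ft_force: [0.4, -0.3, 0.4]
grip_width: 0.002
grip_force: 0.0
clock: 15.45
position: [0.49, 0.1603, 0.0363]
orientation: [0.789, 0.614, 0.0, -0.0]
ft_force: [0.1, -1.0, 0.3]
grip_width: 0.003
grip_force: 0.3
[0.49   0.1603 0.0363] [ 0.1275 -1.0425  0.2742]
```

View pics/c8.png

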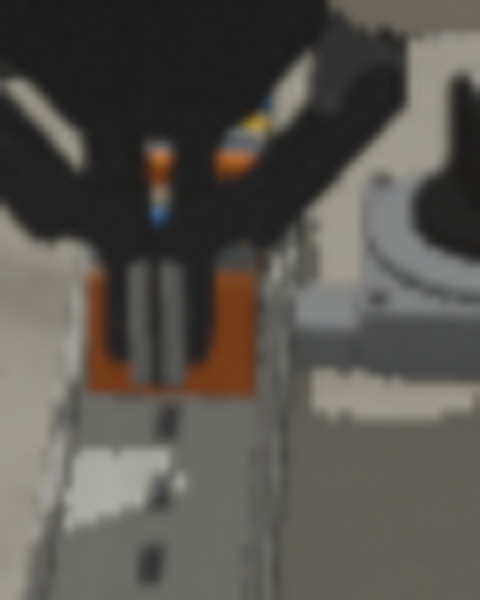

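The strip is still square in the lips, with its end face at crop (170,330) and about 6 mm to go. I continue in small steps and feel for contact.

```bash
python3 -m inch '.0005 0 0 0 0 0 0;.0005 0 0 0 0 0 0;.0005 0 0 0 0 0 0;.0005 0 0 0 0 0 0;.0005 0 0 0 0 0 0;.0005 0 0 0 0 0 0;0 0 0 0 0 0 0;0 0 0 0 0 0 0;0 0 0 0 0 0 0;0 0 0 0 0 0 0' | egrep 'pos|ft'
```

```text
position: [0.4908, 0.1633, 0.0363]
ft_force: [0.2, -1.0, 0.3]
```

```bash
python3 -m inch '.0005 0 0 0 0 0 0;.0005 0 0 0 0 0 0;0 0 0 0 0 0 0;0 0 0 0 0 0 0;0 0 0 0 0 0 0;0 0 0 0 0 0 0;0 0 0 0 0 0 0;0 0 0 0 0 0 0;0 0 0 0 0 0 0;0 0 0 0 0 0 0' | egrep 'pos|ft'
```

```text
position: [0.491, 0.1642, 0.0363]
ft_force: [-0.6, -0.9, 0.1]
```

```bash
python3 -m inch '.0005 0 0 0 0 0 0;.0005 0 0 0 0 0 0;0 0 0 0 0 0 0;0 0 0 0 0 0 0;0 0 0 0 0 0 0;0 0 0 0 0 0 0;0 0 0 0 0 0 0;0 0 0 0 0 0 0;0 0 0 0 0 0 0;0 0 0 0 0 0 0' | egrep 'pos|ft'
```

```text
position: [0.4913, 0.1652, 0.0363]
ft_force: [0.4, -0.4, -0.4]
```

```bash
python3 -m inch '.0005 0 0 0 0 0 0;.0005 0 0 0 0 0 0;0 0 0 0 0 0 0;0 0 0 0 0 0 0;0 0 0 0 0 0 0;0 0 0 0 0 0 0;0 0 0 0 0 0 0;0 0 0 0 0 0 0;0 0 0 0 0 0 0;0 0 0 0 0 0 0' | egrep 'pos|ft'
```

```text
position: [0.4915, 0.1661, 0.0363]
ft_force: [-0.7, -1.0, -0.1]
```

```bash
python3 -m inch '.0005 0 0 0 0 0 0;.0005 0 0 0 0 0 0;0 0 0 0 0 0 0;0 0 0 0 0 0 0;0 0 0 0 0 0 0;0 0 0 0 0 0 0;0 0 0 0 0 0 0;0 0 0 0 0 0 0;0 0 0 0 0 0 0;0 0 0 0 0 0 0' | egrep 'clock|pos|ft'
```

```text
clock: 21.75
position: [0.4917, 0.1671, 0.0363]
ft_force: [-0.9, 0.2, -0.6]
```

```bash
python3 -m inch '.0005 0 0 0 0 0 0;.0005 0 0 0 0 0 0;0 0 0 0 0 0 0;0 0 0 0 0 0 0;0 0 0 0 0 0 0;0 0 0 0 0 0 0;0 0 0 0 0 0 0;0 0 0 0 0 0 0;0 0 0 0 0 0 0;0 0 0 0 0 0 0' | egrep 'clock|pos|ft'
```

```text
clock: 23.0
position: [0.4919, 0.1681, 0.0363]
ft_force: [-0.7, -0.6, 0.1]
```

```bash
python3 -m inch '.0005 0 0 0 0 0 0;.0005 0 0 0 0 0 0;0 0 0 0 0 0 0;0 0 0 0 0 0 0;0 0 0 0 0 0 0;0 0 0 0 0 0 0;0 0 0 0 0 0 0;0 0 0 0 0 0 0;0 0 0 0 0 0 0;0 0 0 0 0 0 0' | egrep 'clock|pos|ft'
```

```text
clock: 24.25
position: [0.4922, 0.1691, 0.0363]
ft_force: [0.3, 0.7, -0.0]
```

Run:
```python
from h import *
p=(.4929,.1675,-.2469);c,s=np.cos(p[2]),np.sin(p[2])
def inv(w): d=w[:2]-p[:2]; return np.array([c*d[0]+s*d[1],-s*d[0]+c*d[1]])*1e3
def edges(img,n,a=1,x0=0,y0=0):
    i=img.astype(int); m=(i[...,0]>120)&(i[...,1]<110)&(i[...,2]<60); 
    for col in (239,240,253,254,255):
        r=np.where(m[150:225,col])[0]
        if len(r): b=150+r.max()+.5; print(col,b,inv(ray('side',(col,b),.02)))
I0=cv2.imread('pics/side0.png')[:,:,::-1]; print('start');edges(I0,0)
I=cams.snapshot('side'); print('now');edges(I,0)
cv2.imwrite('pics/d1.png',cv2.resize(I[140:215,220:290,::-1],None,fx=8,fy=8,interpolation=cv2.INTER_CUBIC))
```

```text
start
239 197.5 [-15.3468  10.7406]
240 197.5 [-13.2456  10.8258]
253 198.5 [14.2436  8.2546]
254 198.5 [16.3364  8.3396]
255 197.5 [18.261  12.1041]
now
253 182.5 [11.1706 70.2533]
254 182.5 [13.3823 70.3417]
```

View pics/d1.png

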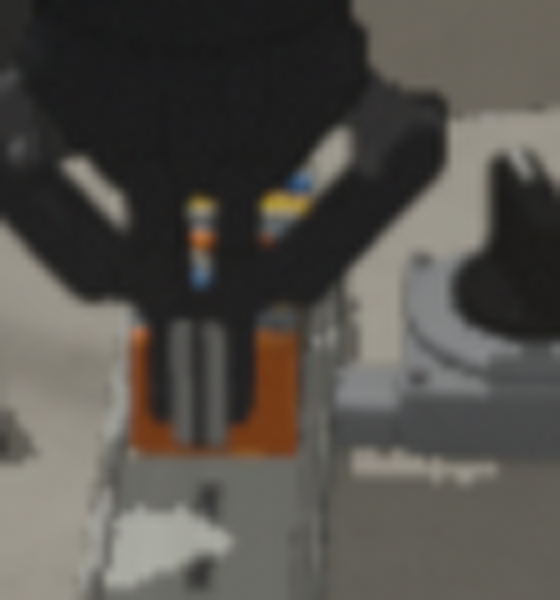

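Run:
```python
from h import *
p=(.4929,.1675,-.2469);c,s=np.cos(p[2]),np.sin(p[2])
def inv(w): d=w[:2]-p[:2]; return np.array([c*d[0]+s*d[1],-s*d[0]+c*d[1]])*1e3
prev=None
for f,x0,y0,k in (('c2',200,120,5),('c5',200,120,4),('c7',200,120,4),('c8',225,150,8),('d1',220,140,8)):
    I=cv2.imread(f'pics/{f}.png').astype(float); ch=I[...,2]-I[...,0]   # red minus blue
    e=[]
    for col in (251,252,253):
        u=int((col-x0+.5)*k-.5); v=ch[:,u-1:u+2].mean(1); lo=int((185-y0)*k); hi=min(len(v)-1,int((216-y0)*k))
        g=np.diff(cv2.GaussianBlur(v.reshape(-1,1),(1,0),0) if 0 else np.convolve(v,np.ones(k)/k,'same')); j=lo+np.argmin(g[lo:hi]); b=(j+1)/k-.5+y0
        e.append((b,*inv(ray('side',(col,b),.02))))
    print(f,np.round(e,1).tolist())
for q in ((.4834,.1343),(.49,.1603),(.4922,.1691)): print(inv(np.array(q)))
# neighbour flush expectation
T=lambda m:np.array([p[0]+c*m[0]-s*m[1],p[1]+s*m[0]+c*m[1],m[2]])
for m in ((0,10,20),(0,60,57),(0,10,57)): print(m,proj('side',T(np.array(m)/1e3)))
```

```text
c2 [[211.5, 12.5, -37.6], [211.5, 14.5, -37.5], [211.5, 16.5, -37.4]]
c5 [[192.2, 8.8, 31.5], [192.5, 11.0, 30.6], [192.5, 13.1, 30.7]]
c7 [[206.5, 11.6, -20.5], [206.8, 13.7, -21.3], [206.8, 15.7, -21.2]]
c8 [[198.8, 10.1, 7.2], [198.9, 12.2, 6.8], [198.8, 14.3, 7.3]]
d1 [[196.6, 9.7, 15.0], [196.6, 11.8, 15.1], [196.6, 13.9, 15.2]]
[ -1.0979 -34.515 ]
[-1.0524 -7.6904]
[-1.0698  1.3804]
(0, 10, 20) [246.2645 197.869 ]
(0, 60, 57) [247.4621 170.4573]
(0, 10, 57) [245.9975 183.0414]
```

Run:
```python
from h import *
p=(.4929,.1675,-.2469);c,s=np.cos(p[2]),np.sin(p[2])
def inv(w): d=w[:2]-p[:2]; return np.array([c*d[0]+s*d[1],-s*d[0]+c*d[1]])*1e3
for f,x0,y0,k,cols in (('c2',200,120,5,(245,248,252,253)),('c8',225,150,8,(252,253)),('d1',220,140,8,(252,253,254))):
    I=cv2.imread(f'pics/{f}.png').astype(float)
    for col in cols:
        u=int((col-x0+.5)*k-.5); v=(I[...,2]-I[...,0])[:,u-1:u+2].mean(1); g=np.diff(np.convolve(v,np.ones(k)/k,'same'))
        pk=[j for j in range(5,len(g)-5) if abs(g[j])==abs(g[j-5:j+6]).max() and abs(g[j])>1.5]
        print(f,col,[(round((j+1)/k-.5+y0,1),'+' if g[j]>0 else '-',round(inv(ray('side',(col,(j+1)/k-.5+y0),.057))[1],1)) for j in pk if 150<(j+1)/k+y0<215])
```

```text
c2 245 [(161.1, '-', np.float64(100.0)), (163.5, '+', np.float64(89.4)), (165.7, '-', np.float64(79.9)), (168.5, '+', np.float64(68.0)), (170.5, '-', np.float64(59.6)), (183.7, '-', np.float64(7.4)), (183.9, '-', np.float64(6.7)), (186.5, '-', np.float64(-3.0)), (189.7, '+', np.float64(-14.7)), (191.9, '-', np.float64(-22.6)), (195.5, '+', np.float64(-35.3)), (211.5, '-', np.float64(-88.0))]
c2 248 [(161.3, '-', np.float64(99.4)), (163.7, '+', np.float64(88.8)), (165.7, '-', np.float64(80.1)), (168.5, '+', np.float64(68.2)), (170.7, '-', np.float64(59.0)), (183.9, '-', np.float64(6.9)), (186.5, '-', np.float64(-2.8)), (189.9, '+', np.float64(-15.2)), (192.3, '-', np.float64(-23.8)), (195.5, '+', np.float64(-35.0)), (211.5, '-', np.float64(-87.7))]
c2 252 [(161.3, '-', np.float64(99.7)), (163.7, '+', np.float64(89.1)), (165.7, '-', np.float64(80.5)), (168.5, '+', np.float64(68.6)), (170.7, '-', np.float64(59.4)), (184.1, '-', np.float64(6.5)), (186.7, '-', np.float64(-3.2)), (189.7, '+', np.float64(-14.1)), (192.5, '-', np.float64(-24.2)), (195.7, '+', np.float64(-35.4)), (211.5, '-',
[... 622 characters left out ...]
 (171.2, '-', np.float64(57.2)), (183.5, '+', np.float64(8.8)), (198.8, '-', np.float64(-45.8)), (198.9, '-', np.float64(-46.2))]
d1 252 [(164.2, '+', np.float64(86.7)), (165.9, '-', np.float64(79.7)), (168.6, '+', np.float64(68.0)), (170.5, '-', np.float64(60.2)), (180.8, '+', np.float64(19.2)), (196.6, '-', np.float64(-38.6))]
d1 253 [(163.9, '+', np.float64(88.5)), (165.9, '-', np.float64(79.8)), (168.6, '+', np.float64(68.1)), (170.6, '-', np.float64(59.8)), (180.8, '+', np.float64(19.3)), (196.6, '-', np.float64(-38.5))]
d1 254 [(163.8, '+', np.float64(89.1)), (165.8, '-', np.float64(80.4)), (168.8, '+', np.float64(67.7)), (181.0, '+', np.float64(18.4)), (196.5, '-', np.float64(-38.0))]
```

The crop shows the strip square at the fingers, with its orange edge at px row 180.8 and the neighbour's unchanged at 168.6. That puts them 49 to 50 mm apart, so the strip is practically flush. I creep on until contact is felt.

```bash
python3 -m inch '.0005 0 0 0 0 0 0;0 0 0 0 0 0 0;0 0 0 0 0 0 0;0 0 0 0 0 0 0;0 0 0 0 0 0 0;0 0 0 0 0 0 0;0 0 0 0 0 0 0;0 0 0 0 0 0 0;0 0 0 0 0 0 0;0 0 0 0 0 0 0' | egrep 'clock|pos|ft'
```

```text
clock: 25.55
position: [0.4924, 0.1695, 0.0363]
ft_force: [0.4, -1.5, 0.3]
```

```bash
python3 -m inch '.0005 0 0 0 0 0 0;0 0 0 0 0 0 0;0 0 0 0 0 0 0;0 0 0 0 0 0 0;0 0 0 0 0 0 0;0 0 0 0 0 0 0;0 0 0 0 0 0 0;0 0 0 0 0 0 0;0 0 0 0 0 0 0;0 0 0 0 0 0 0' | egrep 'clock|pos|ft'
```

```text
clock: 26.8
position: [0.4924, 0.1699, 0.0363]
ft_force: [-0.8, -3.3, 1.6]
```

Resistance is starting, at -3.3 N along y and about 3.4 N along the rail. One more half step to confirm it.

```bash
python3 -m inch '.0005 0 0 0 0 0 0;0 0 0 0 0 0 0;0 0 0 0 0 0 0;0 0 0 0 0 0 0;0 0 0 0 0 0 0;0 0 0 0 0 0 0;0 0 0 0 0 0 0;0 0 0 0 0 0 0;0 0 0 0 0 0 0;0 0 0 0 0 0 0' | egrep 'clock|pos|ft'
```

```text
clock: 28.05
position: [0.4924, 0.17, 0.0363]
ft_force: [-2.2, -5.4, 3.0]
```

Contact is confirmed: about 5.8 N and the TCP has stalled. I back off gently, lift, and check.

```bash
python3 -m inch '-.001 0 0 0 0 0 0;-.002 0 0 0 0 0 0;-.006 0 0 0 0 0 0;-.012 0 0 0 0 0 0;-.02 0 0 0 0 0 0;0 0 -.03 0 0 0 0;-.03 0 -.04 0 0 0 0;-.05 0 -.03 0 0 0 0;-.05 0 -.02 0 0 0 0;-.04 -.01 0 0 0 0 0' | egrep 'clock|pos|ft'
python3 - <<'E'
from h import *
a=cams.snapshot('top')[140:240,165:270,::-1]; b=cams.snapshot('side')[140:240,210:300,::-1]
cv2.imwrite('pics/fin.png',np.hstack([cv2.resize(i,(int(i.shape[1]*4),400),interpolation=cv2.INTER_CUBIC) for i in (a,b)]))
E
```

```text
clock: 29.3
position: [0.4309, -0.034, 0.1581]
ft_force: [0.3, -0.9, -1.2]
```

View pics/fin.png

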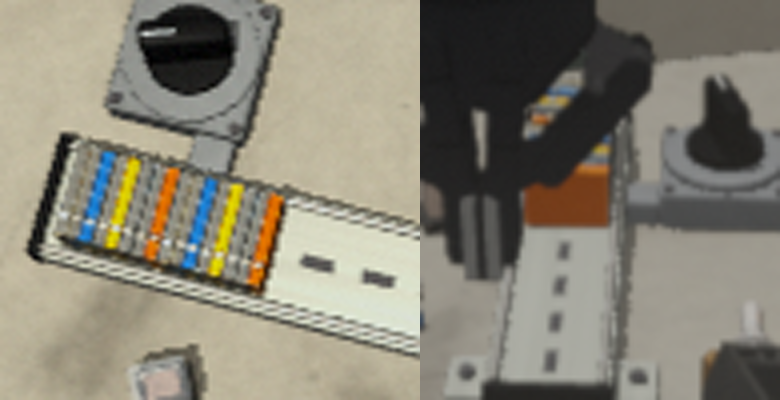

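The top half shows the two strips flush and square, with the joint at about (172,215). The stop is down, the knob is turned, and the relay is untouched at (165,380). The robot is clear, so I hand in.

```bash
python3 -c "
from bench import env
print(env.job_done())"
```

```text
the job is handed in; nothing more can be done
None
```

I lowered the stop with its knob (clockwise loosens, turned about 1.24 rad) and slid the loose strip flush against the neighbour with a push of about 6 N; the job is handed in, and the hand-in call gave no verdict.

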